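Put a waxed cup away in the drying cabinet and shut the sash

TASK

Put the freshly waxed wooden cup away to dry: raise the cabinet's clear sash by its red handle until it is well clear of the cup, push the loaded tray fully home, then lower the sash until it is fully shut. Leave the cup standing upright on the tray inside the cabinet.

Things in the scene. Friction and masses are not known exactly. Their poses are not given: they have to be found in the camera images.
- cabinet: Grey bench cabinet, clear sides, fixed. Origin on the bench top under the sash's middle; x points into it (as the tray goes in), y along the sash, z up. Plinth x -20 to 140, y +-100 mm, loading ledge in front to x -135, y +-85, both 20 mm high. Chamber inside x 14 to 135 mm, y +-93; roof top z 151. Two guide posts y +-85 to +-101, x +-15 mm, top z 224; clear between them above the roof.
- sash_handle (a point): Centre of the sash's red handle bar: 96 mm along cabinet y, 16 x 16 mm in section, on two posts (y +-36 to +-48 mm), 26 mm gap below it to the sash's top rail. Pinch it from above at its middle, fingers closing along cabinet x. It lies at cabinet x 0, y 0, z 190 mm + joint sash.
- sash (a joint): Height of the sash above its shut stop, m: 0 shut, 0.12 fully up (stop). Clear pane in a 12 mm aluminium frame, lower edge at cabinet z 38 mm + this value. Friction holds it wherever it is left; about 10 N lifts it, about 3 N down lowers it. Starts shut or up to 55 mm raised.
- tray_grip (a point): Point on the tray's upright black grip plate, at cabinet x -85 mm - joint tray, y 0, z 60 mm. The plate is 70 mm wide (y), 12 mm thick (x), z 23 to 75 mm, 67 mm in front of the tray's lip; with the tray home it stays outside, 73 mm in front of the sash. Push it along cabinet x or pinch it from above.
- tray (a joint): How far the tray is out, m: 0 fully home (stop), 0.125 fully out (stop). About 2 N of friction. Starts 0.119 to 0.125. Steel tray 136 x 166 mm, floor at cabinet z 28.5 mm, rim to z 34 mm, which passes under the shut sash.
- cup: Hollow turned wooden cup, 72 mm diameter, 79 mm tall, standing loose and upright on the pulled-out tray in front of the sash; it rides in with the tray. Origin at the centre of its underside, z up. Its top is at cabinet z 108 mm.
Mind the look-alikes: they are no part of the job. Several things have the shape of the cup; the one meant has the colours described above.

How it is judged:
By the outcome, as a careful person would: the job done as asked, in the order asked, and still so for the second after the job is handed in, with the robot touching nothing.
It also fails if it takes over 59 s, if anything falls off the work surface, if the arm or the gripper's body presses on something with over 40 N, if the wrist force passes 120 N, or if a joint passes its speed limit or range.

ROBOT

A 7-joint arm with a two-finger parallel gripper is mounted at the origin on the work surface; the furniture and walls round the work are solid. World frame = base frame: x ahead of the robot, y to its left, z up, the work surface at z = 0. Lengths are in m, angles in rad, forces in N, time in s.
With the tool pointing down it reaches from about 0.425 to 0.925 m from the base axis. Payload 6.8 kg.
Tool frame: the origin (TCP) lies midway between the tips of the shut fingers; the grasp point (between the pads) lies r.grip_point_offset behind it (r.grip_point_offset is the distance from the TCP to the grasp point, in m); z points along the fingers, y is the line along which they close (so a half turn about z gives the same grasp; the last joint's range is limited). The gripper opens to 85 mm and grips with 20 to 120 N. Pads are 22 mm wide; open, the fingers measure 114 mm over their backs; the gripper's body (76 mm by 85 mm) begins 54 mm behind the grasp point. The pads swing forward as they close: fully open they stand 13 mm farther back than shut.
Start: joints at [-1.292, 0.477, 0.022, 1.555, -0.011, 1.109, -0.083], TCP at [0.255, 0.625, 0.199] pointing down, gripper open.
Joint ranges: [-2.96, 2.96], [-0.34, 2.1], [-1.41, 1.46], [0.24, 2.44], [-1.37, 4.51], [0.17, 1.92], [-2.96, 2.96]. Speed limits (rad/s): [2.39, 2.39, 3.14, 3.14, 3.14, 3.14, 3.14].

INTERFACE

Orientations are given as a rotation vector (axis times angle).
In Python, from bench import r gives the robot as it stands. The module is installed in compiled form; this text tells all that it offers.
- The arm moves only by the shell command python3 -m crank 'ROWS' [FORCE]. ROWS is JSON, a list of rows, each a list of 5 numbers: the shift along the world's x, y, z in units of 200 mm (1.0 is 200 mm), then the turn about the world's z in units of 45 degrees (1.0 is 45 degrees), then the opening, from -1 (shut) to 1 (fully open). In form: [[dx, dy, dz, turn, jaw], ...]. A call has 1 to 8 rows; each row shifts and turns the commanded pose from where the row before left it; what a row does not reach is not made up. A row lasts 1/12 s, in which the tool goes at most 41.7 mm and 7.16 degrees, less where a joint would pass 70% of its speed; a pose out of reach is approached as far as the arm can. A call with a number of a shift or a turn outside -1 to 1 is refused whole. A call with a gripper value outside its range is refused whole. The fingers move at their own pace and stop on an object; FORCE is the grip in N (left out, the last holds). Time passes only in rows, so rows that do not move let the fingers close. It gives the time, the measured TCP pose, the force, the opening and the grip force at its end, in the units of the state.
- r.get_obs(): the state, without advancing time (a new reading comes with each control period).
- r.grab_frame(name): name is "scene" or "top" or "wrist"; returns the picture (384x512x3 uint8, blue, green, red); there is no depth.
- r.camera_model(name): a dict with "fx", "fy", "cx", "cy" (pixels), "R" (3x3) and "t" (3): a world point X has camera coordinates R X + t. Camera axes: x right, y down, z forward; pixel columns grow to the right and rows downward; lengths in m; the calibration is good to about 2 mm. A picture is of the moment at which its call begins: read the wrist's pose just before it. camera_model takes no time and is no camera call; for the wrist camera it gives the pose at the moment of the call.
- r.hand_in(): hands the job in; it is judged then, once.
The state is a dict: "clock": time; "joints": joint angles; "qvel": joint speeds; "tau": joint torques, N m; "tcp_pos": TCP position; "orientation": TCP orientation; "contact_force": force on the tool from outside, world axes, zero at the start; "moment": the same for the moment, N m; "grip_width": finger opening in m; "gripper_force": force on a finger pad.
Only numpy, scipy, OpenCV 4.12 (cv2) and the standard library are available. Lean on these libraries where they do the work, as an engineer would, in place of code of your own. Each camera call takes 0.05 s, during which the arm holds its last target. There are 200 camera calls.

## Working session

There is one attempt and no reset: what is moved stays moved. The work goes in short steps, Python scripts to look and compute and a shell command to move; the robot and the scene stay as the last step left them, time stands still between calls to the robot, and variables do not carry over. Pictures are saved under pics/ and viewed, at most 10 in all, crops included, and the job is handed in when it is done.

```bash
mkdir -p pics; python3 - <<'E'
from bench import r
import cv2,json,numpy as np
o=r.get_obs();print(o['clock'],o['tcp_pos'],o['orientation'],r.grip_point_offset)
for n in("scene","top"):
    f=r.grab_frame(n);cv2.imwrite(f'pics/{n}0.png',f)
    m=r.camera_model(n);print(n,m['fx'],m['fy'],m['cx'],m['cy'],np.round(m['R'],3).tolist(),m['t'])
E
```

```text
0.0 [0.25443193 0.62449839 0.19790977] [-6.03839154e-01 -3.08280916e+00  2.85893358e-03] 0.0187
scene 499.7411260342031 499.7411260342031 252.27323375190926 187.7597467917469 [[0.999, -0.036, 0.019], [-0.0, -0.481, -0.877], [0.041, 0.876, -0.48]] [-0.45618511  0.1497285   0.80172381]
top 409.01370353526323 409.01370353526323 261.4043799022603 186.61824948379015 [[0.444, -0.896, 0.007], [-0.709, -0.357, -0.608], [0.547, 0.265, -0.794]] [-0.10394903  0.41264722  0.70633652]
```

View pics/scene0.png

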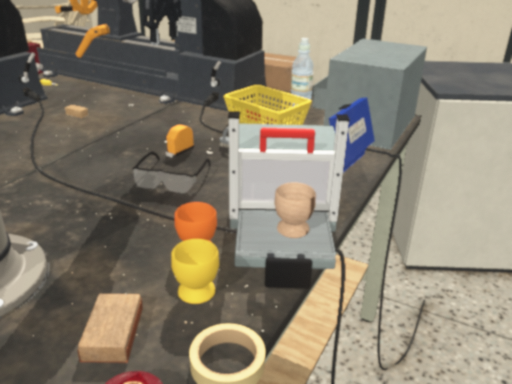

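View pics/top0.png

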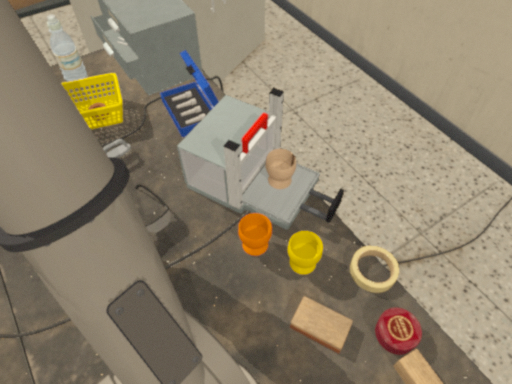

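The scene view shows the cabinet at about (285,190): red handle at (287,133), wooden cup at (294,208), black grip plate at (289,271). In the top view the handle is at (256,132), the cup at (281,168) and the grip at (335,205). I'll enlarge both.

```bash
python3 - <<'E'
import cv2
a=cv2.imread('pics/scene0.png')[100:295,215:360];cv2.imwrite('pics/sc.png',cv2.resize(a,None,fx=3,fy=3,interpolation=2))
a=cv2.imread('pics/top0.png')[80:230,170:350];cv2.imwrite('pics/tc.png',cv2.resize(a,None,fx=4,fy=4,interpolation=2))
E
```

```text
(no output)
```

View pics/sc.png

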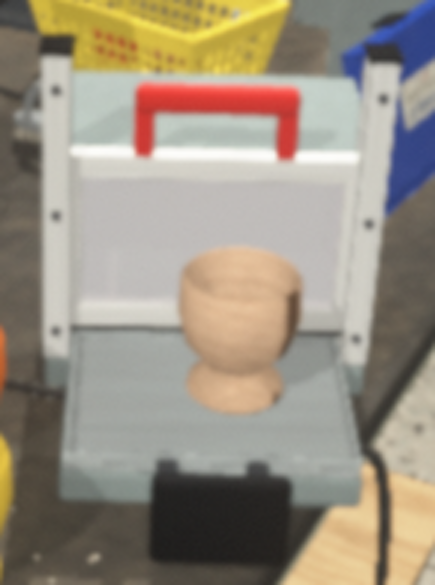

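View pics/tc.png

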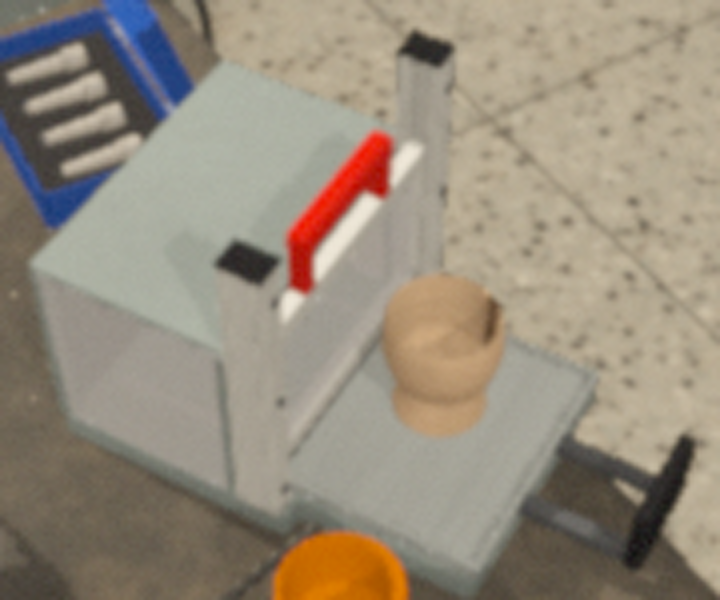

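The crops resolve the handle ends (scene 138,98 / 299,99; top 300,240 / 378,140), the post caps and the plate corners. Next I'll fit the cabinet pose and both joints from these points, and triangulate the handle as an independent check.

```bash
cat > fit.py <<'E'
import numpy as np
from bench import r
from scipy.optimize import least_squares
M={n:r.camera_model(n) for n in('scene','top')}
def proj(n,X):
    m=M[n];c=np.asarray(m['R'])@X+np.asarray(m['t']).ravel();return np.array([m['fx']*c[0]/c[2]+m['cx'],m['fy']*c[1]/c[2]+m['cy']])
def tri(a,b): return least_squares(lambda X:np.r_[proj('scene',X)-a,proj('top',X)-b],[.5,.5,.1])
S=lambda u,v:np.array([215+u/3,100+v/3]);T=lambda u,v:np.array([170+u/4,80+v/4])
def W(p,X):
    c,s=np.cos(p[2]),np.sin(p[2]);return np.array([p[0]+c*X[0]-s*X[1],p[1]+s*X[0]+c*X[1],X[2]])
def pts(p):
    s,t=p[3],p[4];g=-.085-t
    return [('scene',S(138,98),(0,.048,.19+s)),('scene',S(299,99),(0,-.048,.19+s)),
    ('scene',S(55,46),(0,.093,.224)),('scene',S(382,52),(0,-.093,.224)),
    ('scene',S(152,478),(g-.006,.035,.075)),('scene',S(290,480),(g-.006,-.035,.075)),
    ('scene',S(150,558),(g-.006,.035,.023)),('scene',S(288,562),(g-.006,-.035,.023)),
    ('top',T(300,240),(0,.048,.19+s)),('top',T(378,142),(0,-.048,.19+s)),
    ('top',T(248,262),(0,.093,.224)),('top',T(427,48),(0,-.093,.224)),
    ('top',T(228,62),(.14,-.1,.151)),('top',T(33,264),(.14,.1,.151)),('top',T(687,440),(g,-.035,.075))]
if __name__=='__main__':
    f=lambda p:np.concatenate([proj(n,W(p,X))-u for n,u,X in pts(p)])
    o=least_squares(f,[.55,.55,1.5,.01,.12],loss='soft_l1');p=o.x
    print(p.round(4),np.degrees(p[2]));print(f(p).reshape(-1,2).round(1).tolist())
    for n,X in(('handle',(0,0,.19+p[3])),('grip',(-.085-p[4],0,.06))):print(n,W(p,X).round(4))
    for a,b in((S(138,98),T(300,240)),(S(299,99),T(378,142)),(S(55,46),T(248,262)),(S(240,285),T(444,312))):
        q=tri(a,b);print(q.x.round(4),q.cost)
    np.save('p.npy',p)
E
python3 fit.py
```

```text
[0.5185 0.1558 1.5209 0.0036 0.1139] 87.14006858438533
[[-1.8, -0.4], [-0.1, 0.6], [-0.0, -0.3], [0.1, 0.3], [-0.0, -0.0], [1.0, 0.4], [-0.5, 0.6], [-0.9, 0.4], [-0.5, 0.9], [2.2, -2.1], [0.5, -1.0], [0.0, -1.0], [-0.3, -1.0], [-0.1, 0.4], [-2.2, -4.5]]
handle [0.5185 0.1558 0.1936]
grip [ 0.5086 -0.0429  0.06  ]
[0.4738 0.1588 0.1927] 0.0034293053655573835
[0.5659 0.1581 0.1909] 2.303158164379565
[0.4252 0.1612 0.2227] 0.2096402589638381
[0.5328 0.0989 0.1033] 0.9370924220425846
```

Checks: the handle triangulates to (0.520, 0.158, 0.192), where the text gives 0.190 plus the sash height, so the sash is about shut. The post top comes out at z 0.223 (0.224 expected), and the reach is 0.54 m, which is fine. The cup is well in front of the sash. First move is up, then across to above the handle.

```bash
python3 -m crank '[[0,0,0.2,0,1],[0,0,0.2,0,1],[0.05,-0.08,0.15,0,1],[0.095,-0.167,0,0.03,1],[0.095,-0.167,0,0.03,1],[0.095,-0.167,0,0.03,1],[0.095,-0.167,0,0.03,1],[0.095,-0.167,0,0.03,1]]'
python3 -m crank '[[0.095,-0.167,0,0.04,1],[0.095,-0.167,0,0.04,1],[0.095,-0.167,0,0.04,1],[0.095,-0.167,0,0.04,1],[0.095,-0.167,0,0.04,1],[0.095,-0.167,0,0.04,1],[0.095,-0.167,0,0.04,1],[0,0,0,0,1]]'
```

```text
clock: 0.77
tcp_pos: [0.3601, 0.4402, 0.3086]
orientation: [-0.419, -3.113, 0.001]
contact_force: [1.3, -0.5, 0.8]
grip_width: 0.0854
gripper_force: 0.0
clock: 1.43
tcp_pos: [0.4963, 0.1993, 0.309]
orientation: [0.094, 3.138, -0.005]
contact_force: [-0.1, -0.9, 1.7]
grip_width: 0.0853
gripper_force: 0.0
```

```bash
python3 - <<'E'
from bench import r
import cv2,numpy as np
m=r.camera_model('wrist');f=r.grab_frame('wrist');cv2.imwrite('pics/w1.png',f)
np.savez('w1.npz',**m)
h=cv2.cvtColor(f,cv2.COLOR_BGR2HSV)
k=(((h[...,0]<6)|(h[...,0]>174))&(h[...,1]>170)&(h[...,2]>90)).astype('uint8')
n,l,s,c=cv2.connectedComponentsWithStats(k);i=1+s[1:,4].argmax();print(s[i],c[i],cv2.minAreaRect(np.argwhere(l==i)[:,::-1].astype('f4')))
from fit import W
p=np.load('p.npy')
def pr(X):
    q=m['R']@X+np.ravel(m['t']);return m['fx']*q[0]/q[2]+m['cx'],m['fy']*q[1]/q[2]+m['cy']
for y in(.048,-.048):
  for z in (.19,.1936,.198): print(pr(W(p,(0,y,z))))
print(r.get_obs()['tcp_pos'])
E
```

```text
[ 200  145   21  104 1539] [210.02664068 196.89278752] ((210.11737060546875, 196.59048461914062), (102.81197357177734, 17.594913482666016), 87.82526397705078)
(np.float64(204.08568570489126), np.float64(148.50742295516164))
(np.float64(203.501062504186), np.float64(149.31784255010567))
(np.float64(202.76781314901518), np.float64(150.33429151192172))
(np.float64(209.66920824433015), np.float64(246.92098901629777))
(np.float64(209.1982210150431), np.float64(248.69121810427743))
(np.float64(208.60892982225982), np.float64(250.9060985636358))
[0.49449883 0.20337923 0.30882053]
```

View pics/w1.png

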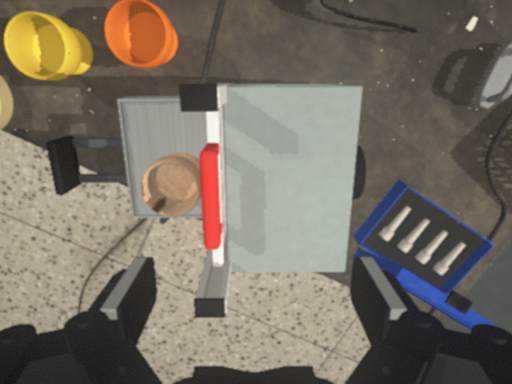

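The wrist view shows the red bar centred at (210,197), upright in the picture between the post caps. Corrected by that, the handle is at about (0.519, 0.159). The cup at (173,185) is clear of the sash. I'll move over the bar, descend and pinch.

```bash
python3 -m crank '[[0.06,-0.11,0,0.01,1],[0.06,-0.11,0,0,1],[0,0,-0.17,0,1],[0,0,-0.17,0,1],[0,0,0,0,1],[0,0,0,0,1]]'
```

```text
clock: 1.98
tcp_pos: [0.515, 0.165, 0.2398]
orientation: [-0.063, -3.137, 0.003]
contact_force: [-0.2, 0.8, 0.3]
grip_width: 0.0851
gripper_force: 0.0
```

```bash
python3 -m crank '[[0.02,-0.03,-0.17,0,1],[0,0,-0.165,0,1],[0,0,0,0,1],[0,0,0,0,1]]' && python3 -m crank '[[0,0,0,0,-1],[0,0,0,0,-1],[0,0,0,0,-1],[0,0,0,0,-1],[0,0,0,0,-1],[0,0,0,0,-1],[0,0,0,0,-1],[0,0,0,0,-1]]' 60
```

```text
clock: 2.32
tcp_pos: [0.5205, 0.1592, 0.1748]
orientation: [-0.063, -3.14, 0.0]
contact_force: [0.7, 0.3, -0.5]
grip_width: 0.0857
gripper_force: 0.0
clock: 2.98
tcp_pos: [0.5206, 0.1584, 0.1739]
orientation: [-0.065, -3.141, -0.0]
contact_force: [-0.3, -0.6, -0.7]
grip_width: -0.0001
gripper_force: 0.0
```

The fingers shut to zero without touching anything, so I'll look.

```bash
python3 - <<'E'
from bench import r
import cv2,numpy as np
a=r.grab_frame('scene')[60:300,180:400];b=r.grab_frame('wrist')
print(r.get_obs()['tcp_pos'],r.get_obs()['grip_width'])
a=cv2.resize(a,(352,384));cv2.imwrite('pics/m2.png',cv2.resize(np.hstack([a,b]),(800,356)))
E
```

```text
[0.52058807 0.15830349 0.17387775] 7.706331665500758e-05
```

View pics/m2.png

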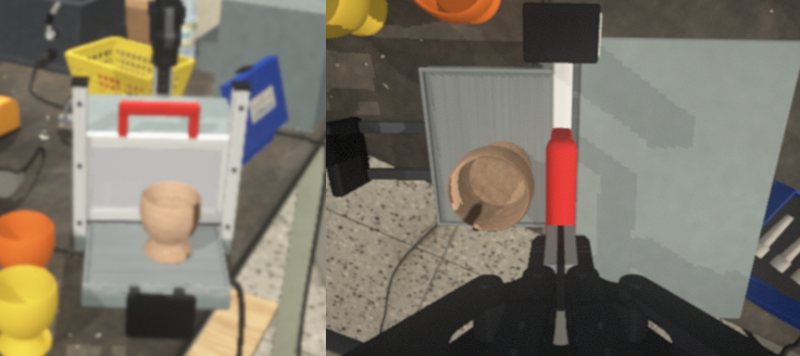

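```bash
python3 - <<'E'
from fit import *
import cv2
o=r.get_obs();X=o['tcp_pos']
for n in('scene','top'):print(n,proj(n,np.array(X)),proj(n,np.array([.519,.159,.192])))
m=r.camera_model('wrist');R=np.array(m['R'])
for Y in(X,np.array([.519,.159,.192])):
    q=R@Y+np.ravel(m['t']);print('w',q,m['fx']*q[0]/q[2]+m['cx'],m['fy']*q[1]/q[2]+m['cy'])
b=r.grab_frame('top')[50:200,180:330]
a=r.grab_frame('scene')[60:210,210:360]
cv2.imwrite('pics/t3.png',cv2.resize(np.hstack([a,b]),(800,400),interpolation=2))
E
```

```text
scene [287.34671443 142.80689434] [286.95205521 133.06597782]
top [255.39910202 132.29785891] [254.74001212 126.65596197]
w [-0.00074351  0.02142483  0.19169695] 251.7970732867767 230.29067855776006
w [-1.21034663e-04  2.56042300e-02  1.73989088e-01] 252.8782237197897 242.31365375024677
```

View pics/t3.png

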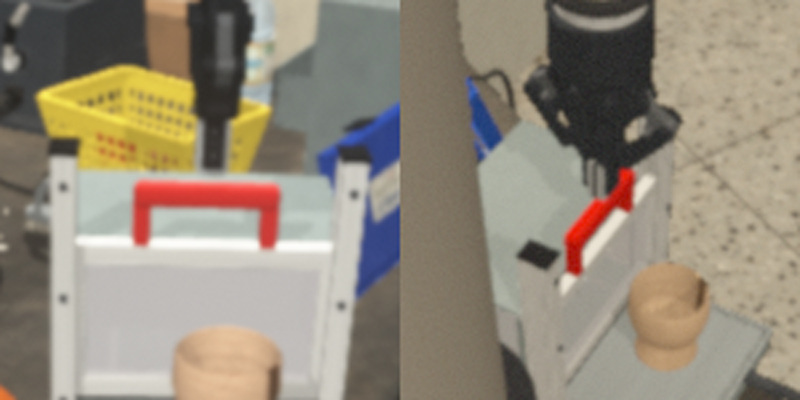

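```bash
python3 - <<'E'
from fit import *
for b in((254,123),(254,124.5)):
    q=tri(np.array([289.5,123.]),np.array(b));print(q.x.round(4),q.cost)
m=r.camera_model('wrist');R=np.array(m['R']);print(m['fx'],m['cy'],(-R.T@np.ravel(m['t'])).round(4),R.round(3).tolist())
X0=np.array(r.get_obs()['tcp_pos'])
for dz in(0,.01,.02,.03,.04):
  X=X0+[0,0,dz];q=R@X+np.ravel(m['t']);print(dz,proj('scene',X),proj('top',X),m['fy']*q[1]/q[2]+m['cy'])
E
```

```text
[0.5206 0.1608 0.2074] 4.529859641372391
[0.5197 0.1601 0.2067] 8.669516325509344
339.6714834579578 192.3276063179832 [0.4399 0.1625 0.349 ] [[0.042, 0.999, -0.0], [0.948, -0.04, 0.315], [0.315, -0.014, -0.949]]
0 [287.34600003 142.82255575] [255.3868539 132.306211 ] 230.2676159158239
0.01 [287.65002903 137.5585695 ] [255.36687151 129.01794728] 238.11935398928915
0.02 [287.95742048 132.23636566] [255.34652808 125.67027242] 246.83382887824575
0.03 [288.26823045 126.85497305] [255.32581374 122.26156161] 256.56150104079825
0.04 [288.5825163  121.41339879] [255.30471826 118.79013027] 267.4899772372737
```

Scene, top and wrist views all put the fingertips about 30 mm above the reported TCP (z ≈ 0.206, just over the bar). That explains the empty close. I'll open, go down in small steps while watching the force, and close again.

```bash
python3 -m crank '[[0,0,0,0,1],[0,0,0,0,1],[0,0,0,0,1],[0,0,0,0,1],[0,0,0,0,1],[0,0,0,0,1],[0,0,-0.05,0,1],[0,0,0,0,1]]'; python3 -m crank '[[0,0,-0.05,0,1],[0,0,0,0,1]]'; python3 -m crank '[[0,0,-0.05,0,1],[0,0,0,0,1]]'
```

```text
clock: 3.85
tcp_pos: [0.5197, 0.1581, 0.1622]
orientation: [-0.065, -3.139, 0.001]
contact_force: [0.1, 0.0, -0.6]
grip_width: 0.0856
gripper_force: 0.0
clock: 4.02
tcp_pos: [0.5194, 0.158, 0.1519]
orientation: [-0.064, -3.138, 0.002]
contact_force: [-0.9, 0.1, -0.1]
grip_width: 0.0851
gripper_force: 0.0
clock: 4.18
tcp_pos: [0.5196, 0.158, 0.1421]
orientation: [-0.064, -3.139, 0.002]
contact_force: [-1.0, -0.3, -1.0]
grip_width: 0.0855
gripper_force: 0.0
```

```bash
python3 -m crank '[[0,0,0,0,-1],[0,0,0,0,-1],[0,0,0,0,-1],[0,0,0,0,-1],[0,0,0,0,-1],[0,0,0,0,-1]]' 60
```

```text
clock: 4.68
tcp_pos: [0.5207, 0.158, 0.1441]
orientation: [0.066, 3.141, -0.0]
contact_force: [0.0, 2.9, 0.2]
grip_width: 0.0148
gripper_force: 62.4
```

The bar is gripped (width 15 mm, 62 N). Lifting.

```bash
python3 -m crank '[[0,0,0.05,0,-1],[0,0,0.08,0,-1],[0,0,0.08,0,-1],[0,0,0,0,-1]]'; python3 -m crank '[[0,0,0.08,0,-1],[0,0,0.08,0,-1],[0,0,0.08,0,-1],[0,0,0.07,0,-1],[0,0,0,0,-1],[0,0,0,0,-1]]'
```

```text
clock: 5.02
tcp_pos: [0.5208, 0.1581, 0.1876]
orientation: [0.067, 3.141, 0.001]
contact_force: [-2.5, -1.4, 2.8]
grip_width: 0.0149
gripper_force: 62.9
clock: 5.52
tcp_pos: [0.5208, 0.1581, 0.2481]
orientation: [0.066, 3.14, 0.001]
contact_force: [-1.7, -0.9, 2.6]
grip_width: 0.0147
gripper_force: 63.0
```

```bash
cat > red.py <<'E'
from fit import *
import cv2
def red(n):
    f=r.grab_frame(n);h=cv2.cvtColor(f,cv2.COLOR_BGR2HSV)
    k=(((h[...,0]<6)|(h[...,0]>174))&(h[...,1]>150)&(h[...,2]>90)).astype('uint8')
    k[300:]=0;N,l,s,c=cv2.connectedComponentsWithStats(k)
    return [(s[i].tolist()) for i in range(1,N) if s[i,4]>30]
for n in('scene','top'):print(n,red(n))
p=np.load('p.npy')
for s in(0,.1,.105,.11,.12):print(s,[proj('scene',W(p,(0,y,.19+s))).round(1).tolist() for y in(.048,-.048)],[proj('top',W(p,(0,y,.19+s))).round(1).tolist() for y in(.048,-.048)])
E
python3 red.py
```

```text
scene [[261, 69, 24, 26, 334], [300, 70, 19, 26, 255]]
top [[240, 83, 16, 34, 250]]
0 [[259.2, 134.2], [314.4, 135.5]] [[244.6, 142.1], [266.7, 114.6]]
0.1 [[260.7, 77.6], [319.2, 79.0]] [[243.2, 105.4], [267.6, 77.6]]
0.105 [[260.8, 74.6], [319.5, 76.0]] [[243.2, 103.4], [267.6, 75.6]]
0.11 [[260.9, 71.6], [319.8, 73.0]] [[243.1, 101.4], [267.7, 73.6]]
0.12 [[261.1, 65.5], [320.3, 66.9]] [[242.9, 97.2], [267.8, 69.4]]
```

The sash is up about 105 mm (bar at row ~73 as predicted), so its lower edge is at z ≈ 0.143, well above the cup top at 0.108. Now I'll release, rise and move out in front of the grip plate.

```bash
python3 -m crank '[[0,0,0,0,1],[0,0,0,0,1],[0,0,0,0,1],[0,0,0,0,1],[0,0,0,0,1],[0,0,0,0,1]]'; python3 -m crank '[[0,0,0.15,0,1],[0,0,0.15,0,1],[0,0,0.1,0,-1],[0,-0.19,0,0,-1],[0,-0.19,0,0,-1],[0,-0.19,0,0,-1],[0,-0.19,0,0,-1],[0,0,0,0,-1]]'; python3 -m crank '[[0,-0.19,0,0,-1],[0,-0.19,0,0,-1],[0,-0.15,0,0,-1],[0,0,0,0,-1],[0,0,0,0,-1]]'; python3 red.py | head -2
```

```text
clock: 6.12
tcp_pos: [0.5206, 0.1585, 0.2478]
orientation: [-0.064, -3.141, 0.0]
contact_force: [-0.5, 0.5, 0.4]
grip_width: 0.0849
gripper_force: 0.0
clock: 6.78
tcp_pos: [0.5202, -0.0029, 0.3286]
orientation: [0.083, 3.139, -0.004]
contact_force: [0.3, 0.3, -0.1]
grip_width: 0.0123
gripper_force: 0.0
clock: 7.2
tcp_pos: [0.5204, -0.1015, 0.328]
orientation: [0.072, 3.141, -0.0]
contact_force: [0.6, 0.9, 0.4]
grip_width: 0.0001
gripper_force: 0.0
scene [[261, 69, 48, 26, 559], [312, 84, 7, 12, 69]]
top [[240, 74, 29, 43, 424]]
```

```bash
python3 -m crank '[[-0.03,-0.05,-0.19,0,-1],[-0.03,0,-0.19,0,-1],[0,0,-0.19,0,-1],[0,0,-0.19,0,-1],[0,0,-0.19,0,-1],[0,0,-0.19,0,-1],[0,0,0,0,-1],[0,0,0,0,-1]]'; python3 - <<'E'
from bench import r
import cv2,numpy as np
b=r.grab_frame('wrist');a=cv2.resize(r.grab_frame('scene')[60:300,180:400],(352,384))
cv2.imwrite('pics/m4.png',cv2.resize(np.hstack([a,b]),(800,356)))
E
```

```text
clock: 7.97
tcp_pos: [0.5075, -0.1081, 0.0989]
orientation: [-0.061, -3.137, -0.0]
contact_force: [-0.1, -0.9, 0.4]
grip_width: 0.0001
gripper_force: 0.0
```

View pics/m4.png

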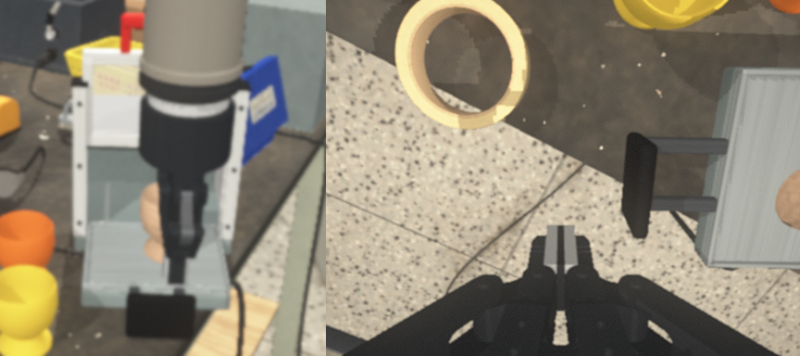

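The fingers are in front of the plate (wrist view: tip at (560,230), plate at (640,185)) with clear space below. I'll go down and push slowly.

```bash
python3 -m crank '[[0,0,-0.15,0,-1],[0,0,-0.15,0,-1],[0,0,-0.14,0,-1],[0,0,0,0,-1],[0,0.1,0,0,-1],[0,0.1,0,0,-1],[0,0,0,0,-1]]'; python3 -m crank '[[0,0.03,0,0,-1],[0,0.04,0,0,-1],[0,0.05,0,0,-1],[0,0.05,0,0,-1],[0,0.05,0,0,-1],[0,0.05,0,0,-1],[0,0.05,0,0,-1],[0,0.04,0,0,-1]]'
```

```text
clock: 8.65
tcp_pos: [0.5113, -0.0657, 0.0147]
orientation: [0.058, 3.137, 0.004]
contact_force: [-0.1, 0.8, -0.3]
grip_width: -0.0
gripper_force: 0.0
clock: 9.32
tcp_pos: [0.5084, 0.0038, 0.0118]
orientation: [-0.063, -3.14, -0.0]
contact_force: [1.9, -2.4, 0.4]
grip_width: 0.0002
gripper_force: 1.2
```

```bash
python3 -m crank '[[0,0.04,0,0,-1],[0,0.05,0,0,-1],[0,0.05,0,0,-1],[0,0.04,0,0,-1],[0,0.02,0,0,-1],[0,0,0,0,-1]]'; python3 -m crank '[[0,0.02,0,0,-1],[0,0.02,0,0,-1],[0,0,0,0,-1]]';python3 -m crank '[[0,0.02,0,0,-1],[0,0.02,0,0,-1],[0,0,0,0,-1]]'
```

```text
clock: 9.82
tcp_pos: [0.5082, 0.0442, 0.0117]
orientation: [-0.061, -3.14, -0.001]
contact_force: [-0.5, 0.2, 0.3]
grip_width: 0.0001
gripper_force: 0.0
clock: 10.07
tcp_pos: [0.5084, 0.0509, 0.0118]
orientation: [-0.064, -3.14, -0.0]
contact_force: [0.2, -0.1, 0.1]
grip_width: 0.0001
gripper_force: 0.1
clock: 10.32
tcp_pos: [0.5084, 0.0536, 0.0119]
orientation: [0.071, 3.141, -0.007]
contact_force: [1.0, -13.8, -0.0]
grip_width: -0.0001
gripper_force: 6.9
```

The force has jumped to 14 N, so the tray is at its stop. One more small nudge, then back off and check.

```bash
python3 -m crank '[[0,0.02,0,0,-1],[0,0,0,0,-1],[0,0,0,0,-1]]'; python3 -m crank '[[0,-0.1,0,0,-1],[0,-0.15,0,0,-1],[0,-0.1,0,0,-1],[0,0,0.19,0,-1],[0,0,0.19,0,-1],[0,0,0.19,0,-1],[0,0,0.19,0,-1],[0,0,0.19,0,-1]]'; python3 -m crank '[[0,0,0.19,0,-1],[0,0,0.19,0,-1],[0,0,0.19,0,1],[0,0,0.06,0,1],[0,0,0,0,1],[0,0,0,0,1]]'; python3 - <<'E'
from bench import r
import cv2,numpy as np
b=r.grab_frame('wrist');a=cv2.resize(r.grab_frame('scene')[60:300,180:400],(352,384))
cv2.imwrite('pics/m5.png',cv2.resize(np.hstack([a,b]),(800,356)))
E
python3 red.py|head -2
```

```text
clock: 10.57
tcp_pos: [0.5084, 0.0537, 0.0119]
orientation: [0.077, 3.14, -0.013]
contact_force: [0.3, -23.9, 2.1]
grip_width: -0.0001
gripper_force: 11.6
clock: 11.23
tcp_pos: [0.508, -0.0075, 0.2037]
orientation: [-0.065, -3.14, -0.001]
contact_force: [0.4, 0.5, 0.8]
grip_width: -0.0002
gripper_force: 0.0
clock: 11.73
tcp_pos: [0.5086, -0.0072, 0.3282]
orientation: [0.064, 3.14, 0.002]
contact_force: [-0.1, 0.5, -0.5]
grip_width: 0.048
gripper_force: 0.0
scene [[261, 69, 58, 27, 742]]
top [[240, 74, 29, 43, 428]]
```

View pics/m5.png

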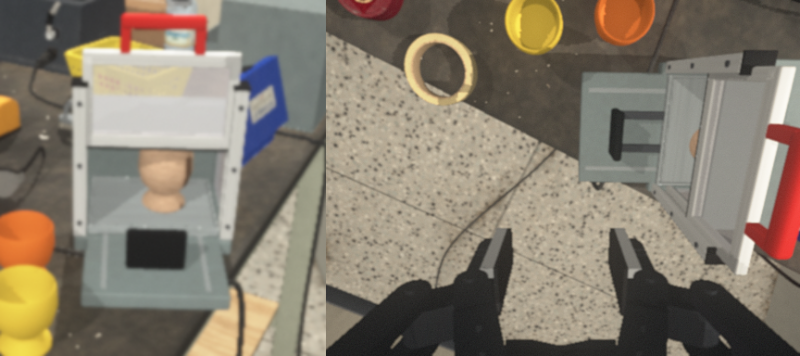

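The cup (165,180) stands upright inside, the tray is home and the sash is still up. Now back to the handle.

```bash
python3 -m crank '[[0.01,0.17,0,0,1],[0.01,0.17,0,0,1],[0.02,0.17,0,0,1],[0.02,0.17,0,0,1],[0,0.15,0,0,1],[0,0,0,0,1],[0,0,0,0,1]]'; python3 -m crank '[[0,0,-0.15,0,1],[0,0,-0.15,0,1],[0,0,-0.1,0,1],[0,0,0,0,1],[0,0,0,0,1]]'
```

```text
clock: 12.52
tcp_pos: [0.5197, 0.1603, 0.3263]
orientation: [-0.058, -3.138, 0.002]
contact_force: [0.2, -1.5, -0.7]
grip_width: 0.0854
gripper_force: 0.0
clock: 12.93
tcp_pos: [0.5201, 0.1566, 0.2472]
orientation: [-0.068, -3.139, 0.003]
contact_force: [0.7, 0.3, 0.7]
grip_width: 0.0854
gripper_force: 0.0
```

```bash
python3 -m crank '[[0,0,0,0,-1],[0,0,0,0,-1],[0,0,0,0,-1],[0,0,0,0,-1],[0,0,0,0,-1],[0,0,0,0,-1]]' 60; python3 -m crank '[[0,0,-0.05,0,-1],[0,0,-0.08,0,-1],[0,0,-0.08,0,-1],[0,0,-0.08,0,-1],[0,0,-0.08,0,-1],[0,0,-0.08,0,-1],[0,0,-0.04,0,-1],[0,0,0,0,-1]]'
```

```text
clock: 13.43
tcp_pos: [0.5208, 0.158, 0.2483]
orientation: [0.065, 3.14, -0.0]
contact_force: [0.2, 3.7, 0.9]
grip_width: 0.0144
gripper_force: 62.5
clock: 14.1
tcp_pos: [0.5208, 0.158, 0.1484]
orientation: [-0.066, -3.141, 0.001]
contact_force: [4.1, -0.2, -9.7]
grip_width: 0.0145
gripper_force: 61.1
```

```bash
python3 -m crank '[[0,0,-0.02,0,-1],[0,0,0,0,-1]]'; python3 -m crank '[[0,0,-0.015,0,-1],[0,0,0,0,-1]]'; python3 -m crank '[[0,0,-0.015,0,-1],[0,0,0,0,-1]]'
```

```text
clock: 14.27
tcp_pos: [0.5208, 0.158, 0.1458]
orientation: [0.066, 3.141, -0.0]
contact_force: [3.5, -1.0, -8.5]
grip_width: 0.0147
gripper_force: 61.5
clock: 14.43
tcp_pos: [0.5209, 0.1581, 0.145]
orientation: [0.066, 3.141, 0.001]
contact_force: [-5.2, -3.7, 14.2]
grip_width: 0.0145
gripper_force: 64.3
clock: 14.6
tcp_pos: [0.5209, 0.1582, 0.1448]
orientation: [-0.066, -3.141, -0.004]
contact_force: [-15.7, -5.6, 40.9]
grip_width: 0.0149
gripper_force: 67.9
```

A firm stop at z 0.1448, about the height of the starting grip, so the sash is shut. I'll ease off, release, rise and check.

```bash
python3 -m crank '[[0,0,0.015,0,-1],[0,0,0,0,-1],[0,0,0,0,1],[0,0,0,0,1],[0,0,0,0,1],[0,0,0,0,1],[0,0,0,0,1],[0,0,0,0,1]]'; python3 -m crank '[[0,0,0.1,0,1],[0,0,0.19,0,1],[0,0,0.19,0,1],[0,0,0.19,0,1],[0,0,0.19,0,1],[0,0,0,0,1],[0,0,0,0,1]]'; python3 - <<'E'
from bench import r
import cv2,numpy as np
b=r.grab_frame('top')[50:230,170:350];a=r.grab_frame('scene')[90:300,215:360]
cv2.imwrite('pics/m6.png',np.hstack([cv2.resize(a,(400,580)),cv2.resize(b,(400,580))]))
E
python3 red.py|head -3; python3 - <<'E'
import cv2;h=cv2.cvtColor(cv2.imread('pics/scene0.png'),cv2.COLOR_BGR2HSV)
k=(((h[...,0]<6)|(h[...,0]>174))&(h[...,1]>150)&(h[...,2]>90)).astype('uint8');k[300:]=0
s=cv2.connectedComponentsWithStats(k)[2];print([x.tolist() for x in s[1:] if x[4]>30])
E
```

```text
clock: 15.27
tcp_pos: [0.5205, 0.1585, 0.1427]
orientation: [-0.064, -3.141, 0.0]
contact_force: [0.1, -0.3, 0.4]
grip_width: 0.0845
gripper_force: 0.0
clock: 15.85
tcp_pos: [0.522, 0.1588, 0.3173]
orientation: [0.065, 3.137, 0.004]
contact_force: [-0.4, 0.4, -0.6]
grip_width: 0.0858
gripper_force: 0.0
scene [[261, 129, 53, 24, 535]]
top [[242, 113, 26, 40, 338]]
0 [[259.2, 134.2], [314.4, 135.5]] [[244.6, 142.1], [266.7, 114.6]]
[[261, 129, 53, 23, 538]]
```

View pics/m6.png

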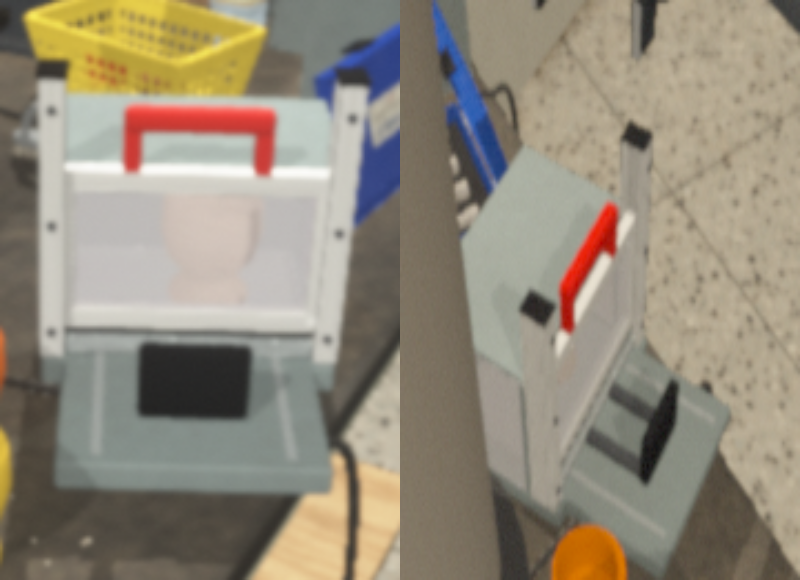

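The sash is shut (handle back at its starting row, 129), the cup is upright behind the pane, the tray is home and the gripper is clear. Handing in.

```bash
python3 -c "
from bench import r
print(r.hand_in())"
```

```text
the job is handed in; nothing more can be done
None
```

I handed the job in at about 16 s on the robot's clock: the sash was raised about 105 mm, the tray pushed home to its stop, and the sash lowered to a firm stop at its starting height, with the cup standing upright on the tray inside; the verdict was not returned.

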